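Hang the filing jig on the bare branch of the jig tree

ROBOT

A 6-joint arm with a two-finger parallel gripper is mounted at the origin on the work surface. World frame = base frame: x ahead of the robot, y to its left, z up, the work surface at z = 0. Lengths are in mm, angles in rad, forces in N, time in s.
With the tool pointing down it reaches from about 375 to 925 mm from the base axis. Payload 5.7 kg.
Tool frame: the origin (TCP) lies midway between the tips of the shut fingers; the grasp point (between the pads) lies 19 mm behind it; z points along the fingers, y is the direction in which the jaws open and shut (so a half turn about z gives the same grasp; the last joint's range is limited). The gripper opens to 88 mm and grips with 3 to 60 N. Pads are 20 mm wide; open, the fingers measure 115 mm over their backs; the gripper's body (75 mm by 178 mm) begins 61 mm behind the grasp point.
Start: joints at [1.179, 0.359, 1.51, -0, 1.272, -0.115], TCP at [163.96, 577.13, 222.623] pointing down, gripper open.
Joint ranges: [-2.97, 2.97], [-1.01, 2.36], [0.21, 2.38], [-0.96, 4.11], [0.2, 2.71], [-2.98, 2.98]. Speed limits (rad/s): [2.39, 2.39, 3.14, 3.14, 3.14, 3.14].

INTERFACE

Orientations are given as a rotation vector (axis times angle).
In Python, from rig import robot gives the robot as it stands.
- The arm moves only by the tool move_arm, never from a script. Its argument "increments" is a list that holds one entry, the list of rows, each a list of 5 numbers: the shift along the world's x, y, z in cm, then the turn about the world's z in degrees, then the closure in counts, from 0 (fully open) to 255 (shut). A call has 1 to 10 rows; each row shifts and turns the pose as measured when the row begins; what a row does not reach is not made up. A row lasts 1/10 s, in which the tool goes at most 50 mm and 8.59 degrees, less where a joint would pass 70% of its speed; a pose out of reach is approached as far as the arm can. A call with a gripper value outside its range is refused whole. The fingers move at their own pace and stop on an object; "force" is the grip in N (left out, the last holds). Time passes only in rows, so rows that do not move let the fingers close. It gives the time, the measured TCP pose, the force and the opening at its end, in the units of the state.
- robot.sense(): the state, without advancing time (a new reading comes with each control period).
- robot.grab_frame(name): name is "scene" or "top" or "wrist"; returns a dict with "img" (384x512x3 uint8, red, green, blue), "fx", "fy", "cx", "cy" (pixels), "k1" (the pictures are not rectified: a ray, as slopes to the right and down, at radius r is drawn at 1 + k1 r^2 times it, then the intrinsics apply), "view" (4x4, takes a point from world to camera coordinates). Camera axes: x right, y up, looking along -z (the intrinsics and any distortion apply to the point x, -y, -z); pixel columns grow to the right and rows downward; lengths in mm; the calibration is good to about 2 mm. A picture is of the moment at which its call begins. There is no depth.
- robot.close_job(): hands the job in, once; it reports no verdict.
Trained networks look in a picture, given as the dict that the camera call returned (one of the last four; its "shot" number tells which), for a name from the list of things; names that differ only in an ending like _2 or _b are one class to them, and where a whole thing is asked for, a point or a joint stands for the part that bears it (a point fixed in the world has none). Each returns a list of dicts, best first, with "conf" (0 to 1); they miss things now and then, are a little off and sometimes report something else, mostly with a low value. They report only what shows in the picture. A call takes as long as a camera call. They do not tell look-alikes from the thing itself.
- robot.boxes_of(picture, label): "location" ([column, row] in pixels, amid what is visible of it).
- robot.cut_out(picture, label): "pixels" (384x512 bool, what is visible of it) and "location" ([column, row] in pixels, amid what is visible of it).
The state is a dict: "time": time; "joint_positions": joint angles; "dq": joint speeds; "effort": joint torques, N m; "eef_pos": TCP position; "tool_rot": TCP orientation; "force": force on the tool from outside, world axes, zero at the start; "ft_torque": the same for the moment, N m; "grip_width": finger opening in mm.
Only numpy, scipy, OpenCV 4.12 (cv2) and the standard library are available. Lean on these libraries where they do the work, as an engineer would, in place of code of your own. Each camera call takes 0.05 s, during which the arm holds its last target. There are 200 camera calls.

TASK

Turn the rotating jig tree until its one bare branch points straight to the front of the bench (the robot's side), then lift the filing jig out of the slack vice and hang it on that branch by its hole, slid fully home against the branch's collar and hanging plumb, with the branch still pointing to the front. The bare branch has got bent a little out of true, so feel for it: thread the jig on gently and never force it or shove the tree. Leave the other things on the bench alone.

Things in the scene. Friction and masses are not known exactly. Their poses are not given: they have to be found in the camera images.
- stand: jig tree's fixed stand: round grey foot 160 mm across, post 16 mm thick. Origin under the foot's centre on the tree's turning axis; axes as the world's (-x = bench front, robot's side). The turning hub, 34 mm across, has four branches at right angles, roots 170 mm above the bench; its top knob ends at 218 mm
- tree (a joint): turn of the tree (rad): 0 or 2 pi when the bare branch points to -x, the bench's front; grows anticlockwise seen from above. Free both ways beyond those values; friction about 0.22 N m; stays where left. Three branches carry hung jigs that swing: plates up to 50 mm wide, 62 to 80 mm from the axis, 15 mm above to 105 mm below their branch
- bare_seat (a point): point turning with the tree: nominal centre of the jig's hole when home on the bare branch, 70 mm from the tree's axis, 176 mm above the bench; its -x points outward, level, along that branch, z up. An unbent branch's axis passes through it, rising outward at 0.10 rad
- bare_root (a point): root of the bare branch on the rod's axis, 12 mm from the tree's axis, 170 mm up; axes as bare_seat. Branch: straight steel rod 8 mm thick, blunt end 119 mm from the tree's axis. Bent at this root, by unknown amounts, up to 0.10 rad up or down from its 0.10 rad rise and up to 0.08 rad to either side (end off by up to 11 mm in height, 9 mm sideways); stiff, keeps its shape
- bare_collar (a point): nominal centre of the outer face of the bare branch's collar (18 mm across, 4 mm thick, fixed on the rod), 64 mm from the tree's axis: the jig's face stops against it. In truth up to 5 mm higher or lower and 4 mm to the side because of the bend; axes as bare_seat
- jig_hole (a point): centre of the filing jig's hanging hole, 12 mm across, through the jig's thickness (its x), 15 mm below the jig's top. Jig: plain aluminium bar 130 mm tall, 40 mm wide (its y), 12 mm thick (its x), 0.13 to 0.23 kg; z up. Hung on the rod, the hole's centre lies 2 mm below the rod's axis
- jig_center (a point): centre of the same filing jig, 65 mm above its lower end; x along its thickness, y along its width, z up
- vice: small fixed blue machine vice 192 mm long with its screw (its x), 62 mm wide; origin on the bench under the middle of the jaw gap. Jaw tops 48 mm above the bench, gap 15 mm; the jig stands loosely in it on the vice's bed, 20 mm above the bench, its width along the jaws
- spike_bottle: bystander: small orange bottle with a white cap, 34 mm across, 72 mm tall, standing; origin under its centre
- screwdriver: bystander: screwdriver 170 mm long lying on the bench; origin underneath its middle
- cutters: bystander: red-handled side cutters 130 mm long lying on the bench; origin underneath near the pivot
Not all that is in view belongs to the job. What is meant by the part that bears jig_hole is not turquoise, and is the smaller of those in its own colour.

How it is judged (in metres and radians):
On the way, in this order (a step that is already met when the one before it is completed fails the run):
1. the tree is turned until the bare branch points to the front (x of bare_seat in the frame of stand below 0 m and y of bare_seat in the frame of stand between -0.018 and 0.018 m), for 0.2 s.
2. the jig's hole is threaded on the bare branch (x of jig_hole in the frame of bare_seat between -0.035 and 0.006 m and y of jig_hole in the frame of bare_seat between -0.013 and 0.013 m and z of jig_hole in the frame of bare_seat between -0.017 and 0.019 m), for 0.1 s.
At the end, for the whole second after the job is handed in: The jig hangs at rest by its hole on the bare branch, home against the collar (within 4 mm along the branch) and plumb (within 0.2 rad), and the branch points to the front of the bench (within about 15 degrees) (all of step 1 and x of jig_hole in the frame of bare_seat between -0.004 and 0.004 m and y of jig_hole in the frame of bare_seat between -0.01 and 0.01 m and z of jig_hole in the frame of bare_seat between -0.012 and 0.008 m and angle between jig_hole's own z axis and vertical below 0.2 rad and linear speed of jig below 0.03 m/s); the robot touches nothing.
It fails at once if the jig is forced against the tree (more than 20 N) (contact force between jig and stand above 20 N).
It fails at once if the tree is shoved hard by the robot (more than 25 N) (contact force between the arm and stand above 25 N).
It fails at once if a bystander is disturbed (moved more than 20 mm) (distance of any of spike_bottle, screwdriver, cutters from where it was at the start of the episode above 0.02 m).
It also fails if it takes over 72 s, if anything falls off the work surface, if the arm or the gripper's body presses on something with over 40 N, if the wrist force passes 120 N, or if a joint passes its speed limit or range.

## Working session

There is one attempt and no reset: what is moved stays moved. The work goes in short steps, Python scripts to look and compute and a tool call to move; the robot and the scene stay as the last step left them, time stands still between calls to the robot, and variables do not carry over. Pictures are saved under pics/ and viewed, about 8 in all and at most 12, crops included, and the job is handed in when it is done.

Besides the shell and the picture viewer there is one more tool, called in YAML: its name, and indented under it one key for each argument. move_arm: Moves the arm, as the interface text tells. Its arguments: {"type":"object","properties":{"increments":{"type":"array"},"force":{"type":"number"}},"required":["increments"]}

```bash
ls; mkdir -p pics
cat > h.py <<'E'
import numpy as np, cv2
from rig import robot
def ray(f,px):
    # world origin, direction of pixel
    x=(px[0]-f["cx"])/f["fx"]; y=(px[1]-f["cy"])/f["fy"]
    a,b=x,y
    for _ in range(20):
        k=1+f["k1"]*(a*a+b*b); a,b=x/k,y/k
    V=np.array(f["view"]); R=V[:3,:3]; t=V[:3,3]
    d=R.T@np.array([a,-b,-1.]); return -R.T@t, d/np.linalg.norm(d)
def at_z(f,px,z):
    o,d=ray(f,px); return o+d*(z-o[2])/d[2]
def proj(f,P):
    V=np.array(f["view"]); c=V[:3,:3]@np.asarray(P,float)+V[:3,3]
    a,b=c[0]/-c[2],-c[1]/-c[2]; k=1+f["k1"]*(a*a+b*b)
    return np.array([f["cx"]+f["fx"]*a*k, f["cy"]+f["fy"]*b*k])
def tri(L):
    A=np.zeros((3,3)); B=np.zeros(3)
    for f,p in L:
        o,d=ray(f,p); M=np.eye(3)-np.outer(d,d); A+=M; B+=M@o
    P=np.linalg.solve(A,B); return P,[np.round(proj(f,P)-p,1) for f,p in L]
def save(f,n): cv2.imwrite("pics/"+n,cv2.cvtColor(f["img"],cv2.COLOR_RGB2BGR))
E
python3 - <<'E'
from h import *
np.set_printoptions(precision=1,suppress=True)
F={n:robot.grab_frame(n) for n in("scene","top")}
for n,f in F.items():
    save(f,n+"0.png"); print(n,f["fx"],f["cx"],f["k1"],ray(f,(256,192)))
    for l in("stand","jig_center","vice","spike_bottle","screwdriver","cutters","bare_root"):
        print(l,[(np.round(b["location"]),round(b["conf"],2)) for b in robot.boxes_of(f,l)][:5])
cv2.imwrite("pics/both.png",cv2.cvtColor(np.hstack([F[n]["img"] for n in F])[:, :],cv2.COLOR_RGB2BGR))
print(robot.sense())
E
```

```text
pics
scene 430.08994419505166 251.1737726681905 -0.1576837663401774 (array([1446.9,  360.2,  773.5]), array([-0.8, -0.3, -0.6]))
stand [(array([282., 219.]), 0.73)]
jig_center [(array([167., 156.]), 0.86), (array([129., 148.]), 0.76), (array([177., 192.]), 0.58)]
vice [(array([155., 182.]), 0.89)]
spike_bottle [(array([185., 241.]), 0.63)]
screwdriver [(array([376., 234.]), 0.88)]
cutters [(array([262., 190.]), 0.71)]
bare_root [(array([282., 178.]), 0.63)]
top 368.1122949393001 261.183995859697 -0.12084813340538106 (array([ 511.4,  -13.7, 1245. ]), array([ 0.1, -0. , -1. ]))
stand [(array([224., 197.]), 0.62)]
jig_center [(array([391., 204.]), 0.81), (array([353., 213.]), 0.67)]
vice [(array([348., 208.]), 0.85)]
spike_bottle []
screwdriver [(array([154., 225.]), 0.53)]
cutters [(array([224., 194.]), 0.68), (array([263., 234.]), 0.67)]
bare_root [(array([225., 192.]), 0.78)]
{'time': 0.8, 'joint_positions': array([ 1.2,  0.4,  1.5, -0. ,  1.3, -0.1]), 'dq': array([ 0.,  0.,  0.,  0., -0., -0.]), 'effort': array([  0. , -51.5, -27.1,   0.1,   0. ,  -0. ]), 'eef_pos': array([163.9, 577.1, 222.6]), 'tool_rot': array([ 0.4,  3.1, -0. ]), 'force': array([-0.3,  0.3, -0.2]), 'ft_torque': array([ 0.,  0., -0.]), 'grip_width': 87.73427155541481}
```

Run:
```python
import cv2,numpy as np
for n,(r0,r1,c0,c1) in {"scene":(60,300,80,400),"top":(110,290,120,420)}.items():
    im=cv2.imread(f"pics/{n}0.png")[r0:r1,c0:c1]
    cv2.imwrite(f"pics/{n}0c.png",cv2.resize(im,None,fx=2.5,fy=2.5,interpolation=cv2.INTER_CUBIC))
```

```text
(no output)
```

View pics/scene0c.png

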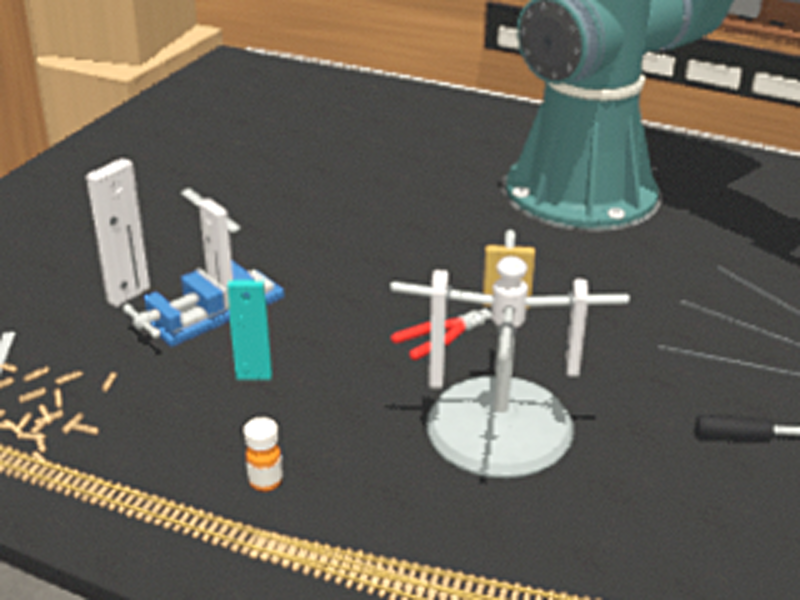

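View pics/top0c.png

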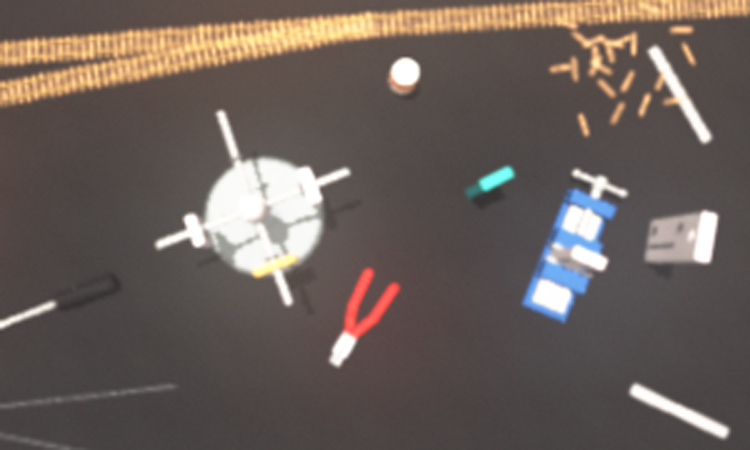

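Run:
```python
from h import *
np.set_printoptions(precision=1,suppress=True)
s=robot.grab_frame("scene"); t=robot.grab_frame("top")
S=lambda u,v:(80+u/2.5,60+v/2.5); T=lambda u,v:(120+u/2.5,110+v/2.5)
for n,a,b in [("knob",(512,266),(248,203)),("plateTopR(-y)",(92,178),(716,215)),("plateTopR2",(130,162),(713,262)),
 ("jigtop",(213,205),(595,258)),("br left +y tip",(628,298),(158,244)),("br right tip",(393,287),(348,172)),("bottlecap",(262,428),(404,72))]:
    print(n,*tri([(s,S(*a)),(t,T(*b))]))
print("bottle",at_z(s,S(264,482),0),"foot c",at_z(t,T(264,211),8), at_z(s,S(500,428),8))
print("bare tip top z180",at_z(t,T(221,112),180),"far (-) tip",at_z(t,T(289,304),180))
print("plate base",at_z(t,T(647,245),0),at_z(s,S(120,300),0),"turq",at_z(s,S(252,380),0))
o=robot.cut_out(t,"vice")[0]["pixels"]; 
c=np.array([at_z(t,p,30)[:2] for p in np.argwhere(o)[:,::-1]]); print("vice",len(c),c.mean(0),cv2.minAreaRect(c.astype(np.float32)))
for f in (s,t):
  for l in("jig_center",):
    for d in robot.cut_out(f,l): 
        q=np.argwhere(d["pixels"])[:,::-1]; print(l,d["location"],d["conf"],len(q),cv2.minAreaRect(q.astype(np.float32)))
```

```text
knob [584.4  84.3 210.6] [array([-1.1, -0. ]), array([-0.9,  0.3])]
plateTopR(-y) [ 556.7 -465.5  175.6] [array([-2. , -0.5]), array([-1.8,  1.1])]
plateTopR2 [ 499.1 -456.1  173.8] [array([-3.1, -0.8]), array([-2.9,  1.7])]
jigtop [ 510.3 -323.1  147.3] [array([-1.9, -0.4]), array([-1.7,  0.9])]
br left +y tip [541.4 194.3 177.8] [array([-1.6,  0.1]), array([-1.3,  0.4])]
br right tip [620.  -29.4 175.1] [array([-1.3, -0.1]), array([-1. ,  0.5])]
bottlecap [ 760.1 -108.    67.4] [array([-1. , -0.1]), array([-0.7,  0.4])]
bottle [ 766.8 -104.3    0. ] foot c [588.4  79.1   8. ] [591.8  90.    8. ]
bare tip top z180 [694.8 114.4 180. ] far (-) tip [469.6  39.6 180. ]
plate base [ 528.9 -444.9    0. ] [ 555.1 -446.5    0. ] turq [ 625.1 -204.1    0. ]
vice 954 [ 524.3 -325.7] ((530.8019409179688, -332.59637451171875), (75.11256408691406, 198.20750427246094), 65.8221206665039)
jig_center [127.9, 149.1] 0.92 888 ((127.41181945800781, 152.4237518310547), (54.08051300048828, 18.06325340270996), 79.50852966308594)
jig_center [179.0, 190.8] 0.66 562 ((179.34410095214844, 191.47352600097656), (39.95887756347656, 14.879121780395508), 85.60128784179688)
jig_center [165.6, 153.5] 0.62 331 ((166.3842315673828, 156.34396362304688), (34.06192398071289, 11.643616676330566), 79.99201965332031)
jig_center [285.1, 178.8] 0.28 1255 ((286.929931640625, 183.10287475585938), (61.40106201171875, 84.8061752319336), 71.1139144897461)
jig_center [389.0, 206.4] 0.85 469 ((391.5, 204.5), (19.0, 27.0), 90.0)
jig_center [313.0, 181.0] 0.57 85 ((315.3088073730469, 183.01470947265625), (4.801960468292236, 18.35034942626953), 59.03623962402344)
jig_center [353.7, 214.0] 0.54 137 ((350.32757568359375, 212.93104553222656), (21.354963302612305, 7.799203872680664), 21.801406860351562)
```

move_arm:
  increments:
    - [[1,-1,3,0,255],[3.2,-3.2,2,0,255],[3.2,-3.2,0,0,255],[3.2,-3.2,0,0,255],[3.2,-3.2,0,0,255],[3.2,-3.2,0,0,255],[3.2,-3.2,0,0,255],[3.2,-3.2,0,0,255],[3.2,-3.2,0,0,255],[3.2,-3.2,0,0,255]]

```text
time: 2.05
eef_pos: [467.8, 271.7, 275.8]
tool_rot: [0.417, 3.111, 0.008]
force: [0.0, 0.4, 0.1]
grip_width: 11.2
```

move_arm:
  increments:
    - [[3.2,-3.1,0,0,255],[3.2,-3.1,0,0,255],[3.2,-3.1,0,0,255],[3.2,-3.1,0,0,255],[3.2,-3.1,0,0,255],[3.2,-3.1,0,0,255],[2.2,-2.2,0,0,255],[0.5,-0.5,0,0,255],[0,0,0,0,255]]

```text
time: 2.95
eef_pos: [698.5, 42.5, 275.1]
tool_rot: [0.428, 3.107, 0.008]
force: [0.1, 0.3, 0.3]
grip_width: 0.7
```

Run:
```python
from h import *
np.set_printoptions(precision=1,suppress=True)
w=robot.grab_frame("wrist"); t=robot.grab_frame("top"); s=robot.grab_frame("scene")
print(robot.sense()["eef_pos"],ray(w,(256,192)),w["fx"])
for f in(w,t,s): print([np.round(proj(f,p)) for p in((583,82,218),robot.sense()["eef_pos"])])
cv2.imwrite("pics/a.png",cv2.cvtColor(np.vstack([np.hstack([w["img"][::1,::1],]),]),cv2.COLOR_RGB2BGR)); save(s,"a_s.png"); save(t,"a_t.png")
a=cv2.resize(w["img"],(400,300)); b=cv2.resize(s["img"][90:270,180:420],(400,300))
cv2.imwrite("pics/a2.png",cv2.cvtColor(np.hstack([a,b]),cv2.COLOR_RGB2BGR))
```

```text
[697.1  44.4 275.6] (array([631.6,  60. , 436.4]), array([ 0.2, -0.1, -1. ])) 313.2352568641923
[array([269.,  24.]), array([262., 234.])]
[array([219., 192.]), array([230., 147.])]
[array([283., 163.]), array([251., 162.])]
```

View pics/a2.png

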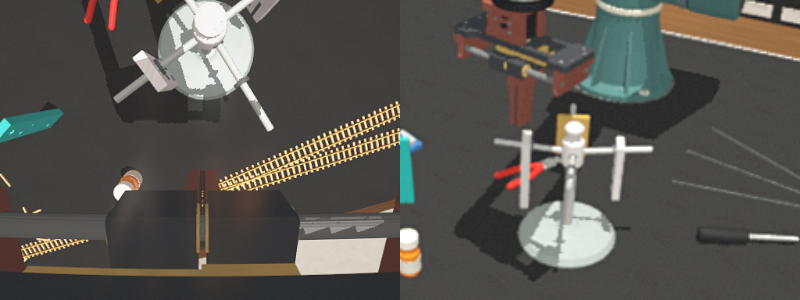

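move_arm:
  increments:
    - [[-0.4,0.4,-2,0,255],[-0.5,0.5,-3,0,255],[-0.4,0.4,-3,0,255],[-0.3,0.3,-2,0,255],[0,0,-1,0,255],[0,0,-0.4,0,255],[0,0,0,0,255]]

```text
time: 3.8
eef_pos: [675.2, 70.9, 163.5]
tool_rot: [0.407, 3.105, 0.013]
force: [-0.2, -0.5, -0.4]
grip_width: 0.1
```

```bash
cat > arc.py <<'E'
import sys;from h import *
p=robot.sense()["eef_pos"]; c=np.array([583,82.])
a0=np.arctan2(*(p[:2]-c)[::-1]); print(p,np.degrees(a0),np.hypot(*(p[:2]-c)),robot.sense()["force"])
st=float(sys.argv[1]); r=98; q=p[:2]
for k in range(1,11):
    n=c+r*np.array([np.cos(a0+k*np.radians(st)),np.sin(a0+k*np.radians(st))]); print(np.round((n-q)/10,1).tolist(),end=" "); q=n
E
python3 arc.py 6
```

```text
[675.20956718  70.91456591 163.5075021 ] -6.855199179742278 92.873522211193 [-0.17781267 -0.48777767 -0.3536765 ]
[0.6, 1.0] [-0.0, 1.0] [-0.1, 1.0] [-0.3, 1.0] [-0.4, 1.0] [-0.5, 0.9] [-0.5, 0.9] [-0.6, 0.8] [-0.7, 0.7] [-0.8, 0.7]
```

move_arm:
  increments:
    - [[0.6,1.0,0,0,255],[0,1.0,0,0,255],[-0.1,1.0,0,0,255],[-0.3,1.0,0,0,255],[-0.4,1.0,0,0,255],[-0.5,0.9,0,0,255],[-0.5,0.9,0,0,255],[-0.6,0.8,0,0,255]]

```text
time: 4.6
eef_pos: [659.3, 150.9, 167.8]
tool_rot: [0.407, 3.097, 0.009]
force: [-0.6, -3.6, -0.7]
grip_width: 0.8
```

```bash
python3 arc.py 7; python3 -c "
from h import *
t=robot.grab_frame('top');save(t,'b_t.png')
t=robot.grab_frame('wrist');save(t,'b_w.png')"
```

```text
[659.33116389 150.90281118 167.82005529] 42.072016405885456 102.83017051830859 [-0.56316357 -3.60238576 -0.65665299]
[-1.2, 0.5] [-1.0, 0.7] [-1.0, 0.6] [-1.1, 0.5] [-1.1, 0.3] [-1.2, 0.2] [-1.2, 0.1] [-1.2, -0.1] [-1.2, -0.2] [-1.1, -0.4]
```

move_arm:
  increments:
    - [[-1.1,0.6,-0.3,0,255],[-1.0,0.7,-0.3,0,255],[-1.0,0.6,-0.2,0,255],[-1.1,0.5,-0.1,0,255],[-1.1,0.3,-0.1,0,255],[-1.2,0.2,-0.1,0,255],[-1.2,0.1,0,0,255],[-1.2,-0.1,0,0,255],[-1.2,-0.2,0,0,255],[-1.1,-0.4,0,0,255]]

```text
time: 5.7
eef_pos: [541.0, 177.7, 157.8]
tool_rot: [0.405, 3.09, 0.015]
force: [4.4, -0.3, -0.2]
grip_width: 0.1
```

```bash
python3 arc.py 6
```

```text
[540.97413317 177.65063801 157.81798813] 113.71916858231693 104.47592083285066 [ 4.35419844 -0.34721763 -0.16255864]
[-0.7, -1.1] [-0.9, -0.6] [-0.8, -0.6] [-0.7, -0.7] [-0.6, -0.8] [-0.6, -0.9] [-0.5, -0.9] [-0.4, -1.0] [-0.3, -1.0] [-0.2, -1.0]
```

move_arm:
  increments:
    - [[-0.8,-0.9,0.3,0,255],[-0.9,-0.6,0.1,0,255],[-0.8,-0.6,0,0,255],[-0.7,-0.7,0,0,255],[-0.6,-0.8,0,0,255],[-0.5,-0.9,0,0,255],[-0.4,-0.8,0,0,255],[0,0,0,0,255]]

```text
time: 6.5
eef_pos: [487.3, 119.9, 162.1]
tool_rot: [0.408, 3.092, 0.018]
force: [0.2, 1.0, 1.0]
grip_width: 0.4
```

```bash
python3 arc.py 4
python3 - <<'E'
from h import *
t=robot.grab_frame('top');save(t,'c_t.png')
w=robot.grab_frame('wrist');save(w,'c_w.png')
a=cv2.resize(w["img"],(480,360)); b=cv2.resize(t["img"][140:240,180:280],(300,300))
o=np.zeros((360,780,3),np.uint8);o[:,:480]=a;o[:300,480:]=b
cv2.imwrite("pics/c2.png",cv2.cvtColor(o,cv2.COLOR_RGB2BGR))
E
```

```text
[487.27013951 119.91960347 162.14382106] 158.3909612463393 102.96651162544455 [0.2194161  1.04967694 1.04100933]
[0.2, -0.8] [-0.2, -0.7] [-0.1, -0.7] [-0.1, -0.7] [-0.0, -0.7] [0.0, -0.7] [0.1, -0.7] [0.1, -0.7] [0.1, -0.7] [0.2, -0.7]
```

View pics/c2.png

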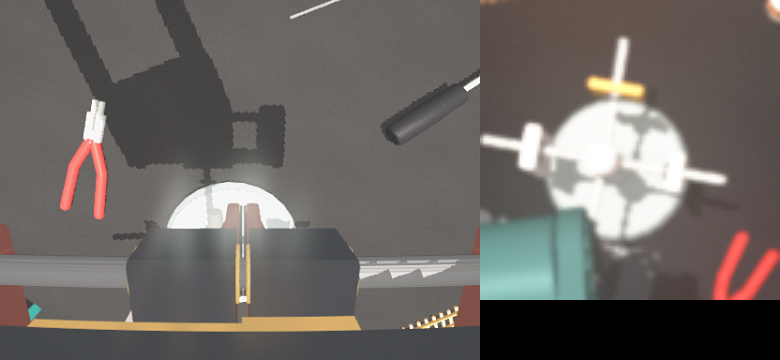

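move_arm:
  increments:
    - [[-0.1,-0.7,0,0,255],[-0.1,-0.7,0,0,255],[0,-0.3,0,0,255],[0,0,0,0,255]]

```text
time: 7.0
eef_pos: [484.5, 103.5, 161.6]
tool_rot: [0.407, 3.096, 0.02]
force: [0.8, 1.4, -0.3]
grip_width: 1.0
```

```bash
python3 arc.py 4
```

```text
[484.46561025 103.51581647 161.55171044] 167.68232422965983 100.85611692815799 [ 0.77411983  1.38391747 -0.30324294]
[0.2, -0.7] [-0.1, -0.7] [-0.0, -0.7] [0.0, -0.7] [0.1, -0.7] [0.1, -0.7] [0.2, -0.7] [0.2, -0.7] [0.3, -0.6] [0.3, -0.6]
```

move_arm:
  increments:
    - [[0,2,0,0,255],[0,2,2,0,255],[0,1,4,0,255],[0,0,4,0,255],[0,0,3,0,255],[0,0,0,0,255],[0,0,0,0,255]]

```text
time: 7.7
eef_pos: [482.6, 152.0, 294.1]
tool_rot: [0.409, 3.099, 0.009]
force: [-0.4, -0.1, 0.4]
grip_width: 0.9
```

```bash
cat > snap.py <<'E'
import sys,pickle;from h import *
n=sys.argv[1]
for c in sys.argv[2:]:
    f=robot.grab_frame(c); pickle.dump(f,open(f"{n}_{c}.pkl","wb")); save(f,f"{n}_{c}.png")
print(robot.sense()["eef_pos"],robot.sense()["tool_rot"])
E
python3 snap.py d wrist top scene
```

```text
[481.87800135 151.94583665 292.78753655] [0.40953158 3.10169348 0.00867719]
```

move_arm:
  increments:
    - [[0,-3,0,0,255],[0,-3,0,0,255],[0,-3,0,0,255],[0,-3,0,0,255],[0,-2,0,0,255],[0,0,0,0,100],[0,0,0,0,100]]

```text
time: 8.55
eef_pos: [475.5, 7.1, 281.9]
tool_rot: [-0.41, -3.108, -0.006]
force: [-0.1, 0.5, -0.0]
grip_width: 13.5
```

```bash
python3 snap.py e wrist top
python3 - <<'E'
import cv2,numpy as np
a=[cv2.imread(f"pics/{n}_wrist.png") for n in"de"]
cv2.imwrite("pics/de.png",cv2.resize(np.vstack([x[:190] for x in a]),None,fx=1.55,fy=1.55))
E
```

```text
[475.60243154   7.74687356 282.24319995] [-0.40760714 -3.10892957 -0.00569667]
```

View pics/de.png

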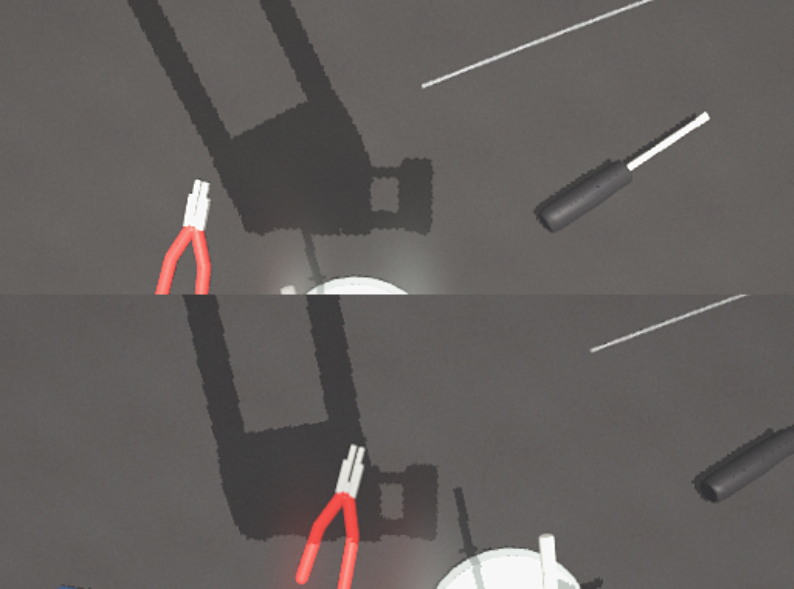

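move_arm:
  increments:
    - [[3,0,0.3,0,100],[3,0,0.3,0,100],[2.5,0,0,0,100],[0,0,0,0,100],[0,0,0,0,100]]

```text
time: 9.15
eef_pos: [561.1, 13.6, 286.8]
tool_rot: [-0.397, -3.106, -0.008]
force: [-0.8, 0.1, 0.5]
grip_width: 53.3
```

```bash
python3 snap.py f wrist
```

```text
[560.98893264  13.59499811 286.84131513] [-0.39766061 -3.10652813 -0.00784462]
```

move_arm:
  increments:
    - [[0,3,0,0,100],[0,3,0,0,100],[0,3,0,0,100],[0,3,0,0,100],[0,2,0,0,100],[0,0,0,0,100],[0,0,0,0,100]]

```text
time: 9.9
eef_pos: [551.0, 158.7, 287.0]
tool_rot: [-0.395, -3.102, -0.005]
force: [-0.1, -0.6, -0.1]
grip_width: 53.8
```

```bash
python3 snap.py g wrist top scene
python3 - <<'E'
import cv2,numpy as np
f,g=[cv2.imread(f"pics/{n}_wrist.png") for n in"fg"]
cv2.imwrite("pics/fg.png",np.hstack([cv2.resize(x,None,fx=3,fy=3,interpolation=cv2.INTER_CUBIC) for x in (f[20:215,260:390],g[20:215,120:250])]))
E
```

```text
[551.77340697 157.84472557 287.02299648] [-0.3984386 -3.101977  -0.0055265]
```

View pics/fg.png

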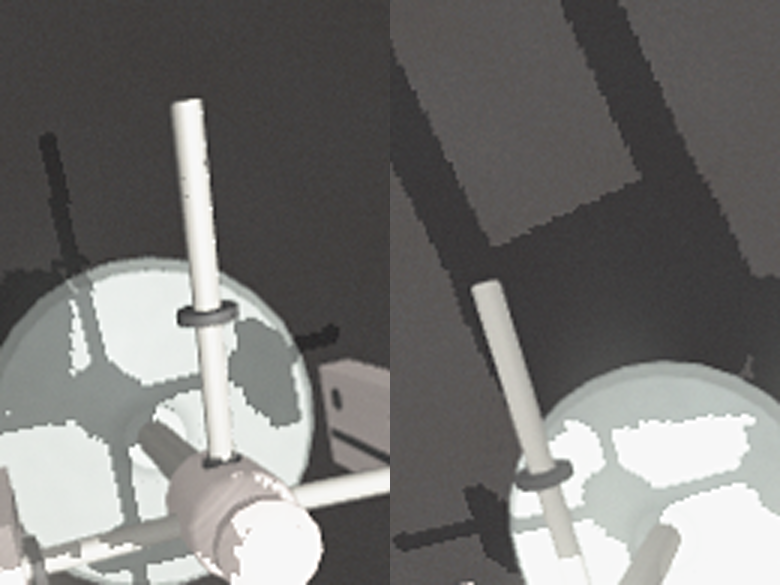

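Run:
```python
import pickle;from h import *
np.set_printoptions(precision=1,suppress=True)
f,g=[pickle.load(open(f"{n}_wrist.pkl","rb")) for n in"fg"]
U=lambda u,v:(260+u/3,20+v/3); W=lambda u,v:(120+(u-390)/3,20+v/3)
P={}
for n,a,b in [("tip",(188,103),(487,286)),("collar",(207,310),(542,472)),("root",(218,458),(567,553))]:
    P[n],r=tri([(f,U(*a)),(g,W(*b))]); print(n,P[n],r)
d=P["tip"]-P["collar"]; print(np.linalg.norm(d),"slope z",d[2]/-d[0],"yaw",d[1]/d[0])
print("cam",ray(f,(256,192))[0],ray(g,(256,192))[0])
# hub axis in top view pictures for tree angle
t=pickle.load(open("g_top.pkl","rb")); cv2.imwrite("pics/g_top_c.png",cv2.resize(cv2.cvtColor(t["img"][140:250,170:290],cv2.COLOR_RGB2BGR),None,fx=5,fy=5,interpolation=cv2.INTER_CUBIC))
```

```text
tip [465.3  90.5 187.7] [array([0.1, 0.2]), array([-0.1, -0.2])]
collar [519.6  86.2 178.7] [array([0. , 0.2]), array([-0.1, -0.1])]
root [555.4  82.2 171.2] [array([-1.8, -9.1]), array([1.7, 8.7])]
55.24591531013582 slope z 0.16593001981863223 yaw -0.07903546189030815
cam [496.4  29.7 449.2] [487.1 174.9 449.6]
```

move_arm:
  increments:
    - [[0.6,-4.3,0,0,60],[0.6,-4.3,0,0,60],[0.6,-4.3,0,0,60],[0.6,-4.3,0,0,60],[0.6,-4.3,0,0,60],[0.6,-4.3,0,0,60],[0.4,-4.3,0,0,60],[0.2,-4.3,0,0,60],[0,-4,0,0,60],[0,-2,0,0,60]]

```text
time: 11.05
eef_pos: [589.5, -269.8, 287.7]
tool_rot: [-0.409, -3.102, -0.004]
force: [-0.6, -0.3, -1.0]
grip_width: 66.9
```

move_arm:
  increments:
    - [[0,0,0,0,60],[0,0,0,0,60]]

```text
time: 11.25
eef_pos: [587.8, -274.7, 287.0]
tool_rot: [-0.42, -3.1, -0.003]
force: [0.2, 0.7, -0.8]
grip_width: 67.0
```

```bash
python3 snap.py h wrist
```

```text
[ 587.81700555 -274.41521037  287.07794555] [-4.19070470e-01 -3.10038611e+00 -2.22825322e-03]
```

move_arm:
  increments:
    - [[0,-3,0,0,60],[0,-3,0,0,60],[0,-3,0,0,60],[0,-1,0,0,60],[0,0,0,0,60],[0,0,0,0,60]]

```text
time: 11.9
eef_pos: [588.5, -366.9, 287.9]
tool_rot: [-0.405, -3.101, -0.009]
force: [-0.1, 0.1, 0.1]
grip_width: 67.0
```

```bash
python3 snap.py i wrist
python3 - <<'E'
import cv2,numpy as np,pickle
from h import *
ims=[]
for n in"hi":
    f=pickle.load(open(n+"_wrist.pkl","rb")); p=proj(f,(510,-323,150)); print(p)
    c=int(np.clip(p[0]-65,0,382)); r=int(np.clip(p[1]-90,0,204)); print(c,r)
    ims.append(cv2.resize(cv2.cvtColor(f["img"][r:r+180,c:c+130],cv2.COLOR_RGB2BGR),None,fx=3,fy=3,interpolation=cv2.INTER_CUBIC))
cv2.imwrite("pics/hi.png",np.hstack(ims))
E
```

```text
[ 588.55156508 -366.61391174  287.96426511] [-0.40466349 -3.10135996 -0.00916961]
[187.41623832 118.71935495]
122 28
[282.67969516  91.21269795]
217 1
```

View pics/hi.png

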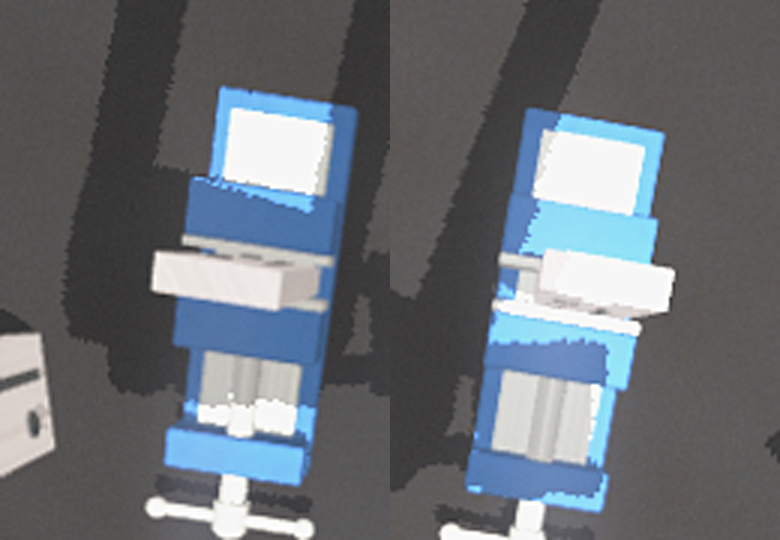

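Run:
```python
import pickle;from h import *
np.set_printoptions(precision=2,suppress=True)
f,g=[pickle.load(open(f"{n}_wrist.pkl","rb")) for n in"hi"]
U=lambda u,v:(122+u/3,28+v/3); W=lambda u,v:(217+(u-390)/3,1+v/3)
A,r=tri([(f,U(154,250)),(g,W(545,251))]); print(A,r)
B,r=tri([(f,U(281,265)),(g,W(675,268))]); print(B,r)
C,r=tri([(f,U(277,308)),(g,W(669,312))]); print(C,r)
d=B-A; print(np.linalg.norm(d),np.degrees(np.arctan2(d[1],d[0])),(A+C)/2)
for fr,X,pts in((f,U,[(154,250),(281,265),(277,308),(152,290)]),(g,W,[(545,251),(675,268),(669,312)])):
    q=np.array([at_z(fr,X(*p),150)[:2] for p in pts]); print(q, [np.degrees(np.arctan2(*(q[1]-q[0])[::-1]))],(q[0]+q[2])/2)
# jaw edges yaw at z48
q=[at_z(f,U(*p),48) for p in((175,343),(318,362))]; print(q,np.degrees(np.arctan2(*(q[1]-q[0])[:2][::-1])))
q=[at_z(f,U(*p),48) for p in((192,178),(342,203))]; print(q,np.degrees(np.arctan2(*(q[1]-q[0])[:2][::-1])))
```

```text
[ 500.43 -333.97  148.64] [array([0.2, 0.6]), array([-0.1, -0.6])]
[ 515.58 -296.69  150.65] [array([0.2, 0.5]), array([-0.1, -0.5])]
[ 527.9  -301.62  151.78] [array([0.2, 0.6]), array([-0.1, -0.6])]
40.292229948142044 67.88148669169559 [ 514.16 -317.79  150.21]
[[ 499.98 -333.63]
 [ 515.06 -296.78]
 [ 527.38 -301.88]
 [ 511.44 -338.18]] [np.float64(67.74873108673765)] [ 513.68 -317.76]
[[ 501.09 -334.05]
 [ 516.06 -296.58]
 [ 528.46 -301.32]] [np.float64(68.22023326859839)] [ 514.77 -317.69]
[array([ 530.94, -363.38,   48.  ]), array([ 555.  , -306.88,   48.  ])] 66.92895906392403
[array([ 468.67, -335.28,   48.  ]), array([ 494.85, -278.66,   48.  ])] 65.18636588364146
```

move_arm:
  increments:
    - [[-2.5,1.6,0,-3.5,60],[-2.5,1.6,0,-3.5,60],[-1.5,1,0,-0.3,60],[-0.5,0.4,0,0,60],[0,0,0,0,60],[0,0,0,0,60]]

```text
time: 12.55
eef_pos: [518.1, -311.3, 288.4]
tool_rot: [-0.597, -3.072, -0.013]
force: [1.1, -0.4, -0.3]
grip_width: 67.1
```

move_arm:
  increments:
    - [[-0.3,-0.5,0,0,60],[0,0,0,0,60],[-0.1,-0.1,-3,0,60],[0,0,-4,0,60],[0,0,-3,0,60],[0,0,0,0,60],[0,0,0,0,60]]

```text
time: 13.25
eef_pos: [518.6, -322.3, 187.2]
tool_rot: [-0.599, -3.078, -0.008]
force: [-0.1, -0.2, 0.4]
grip_width: 67.1
```

move_arm:
  increments:
    - [[-0.4,0.4,0,0,60],[0,0,0,0,60],[0,0,-1.5,0,60],[0,0,0,0,60]]

```text
time: 13.65
eef_pos: [517.3, -320.5, 177.8]
tool_rot: [0.6, 3.082, 0.002]
force: [-0.2, 0.2, -0.4]
grip_width: 67.0
```

move_arm:
  increments:
    - [[-0.4,0.3,0,0,60],[0,0,0,0,60],[0,0,-2,0,60],[0,0,-2,0,60],[0,0,-1,0,60],[0,0,0,0,60],[0,0,0,0,60]]

```text
time: 14.35
eef_pos: [516.5, -319.7, 134.2]
tool_rot: [0.597, 3.071, -0.007]
force: [-0.2, -0.2, 0.6]
grip_width: 67.7
```

move_arm:
  increments:
    - [[-0.3,0.2,-0.8,0,60],[0,0,-1,0,60],[0,0,0,0,60],[0,0,0,0,60]]

```text
time: 14.75
eef_pos: [514.2, -318.3, 116.7]
tool_rot: [0.597, 3.068, -0.009]
force: [0.5, -1.0, -0.5]
grip_width: 67.5
```

```bash
python3 -c "
from h import *
for i in range(4):
    s=robot.sense();print(s['eef_pos'],s['tool_rot'])
    robot.grab_frame('top')"
```

```text
[ 514.20249312 -318.26143241  116.67566558] [ 0.59696485  3.06849514 -0.00888585]
[ 514.12245288 -318.20984816  116.63476784] [ 0.59698908  3.06866969 -0.00870883]
[ 514.2257102  -318.28566769  116.80316298] [ 0.59695195  3.06843796 -0.00890644]
[ 514.31153699 -318.37630721  116.9302348 ] [ 0.59683264  3.06822636 -0.00917409]
```

move_arm:
  increments:
    - [[0,0,0,0,255],[0,0,0,0,255],[0,0,0,0,255],[0,0,0,0,255],[0,0,0,0,255]]
  force: 25

```text
time: 15.45
eef_pos: [514.8, -318.7, 117.6]
tool_rot: [0.597, 3.067, -0.01]
force: [0.5, -0.2, -1.5]
grip_width: 39.6
```

Gripped (39.6 mm wide). Lift straight up slowly.

move_arm:
  increments:
    - [[0,0,0.5,0,255],[0,0,1,0,255],[0,0,2,0,255],[0,0,3,0,255],[0,0,4,0,255],[0,0,4,0,255],[0,0,2,0,255],[0,0,0,0,255],[0,0,0,0,255]]

```text
time: 16.35
eef_pos: [512.4, -316.7, 291.4]
tool_rot: [0.597, 3.069, -0.008]
force: [0.4, 0.3, -2.3]
grip_width: 40.0
```

```bash
python3 snap.py j wrist scene
```

```text
[ 512.1003888  -316.45147904  290.39630145] [ 0.59748117  3.07011855 -0.00705862]
```

move_arm:
  increments:
    - [[-2,2,0,3,255],[-2.5,3.5,0,4,255],[-2.5,4,0,4,255],[-2,4,0,4,255],[0,4,0,2,255],[0,4,0,0,255],[0,4,0,0,255],[0,4,0,0,255],[0,3,0,0,255],[0,2,0,0,255]]

```text
time: 17.45
eef_pos: [406.2, 40.9, 272.5]
tool_rot: [-0.129, -3.124, -0.011]
force: [-0.3, -0.2, -2.4]
grip_width: 39.6
```

move_arm:
  increments:
    - [[0,2,0,0,255],[0,0,0,0,255],[0,0,0,0,255]]

```text
time: 17.75
eef_pos: [402.4, 64.1, 268.4]
tool_rot: [-0.121, -3.116, -0.011]
force: [1.1, 0.1, -1.9]
grip_width: 39.8
```

move_arm:
  increments:
    - [[0.5,1.4,-2,0,255],[0.5,1.2,-3,0,255],[0.5,0,-3,0,255],[0.5,0,-1.2,0,255],[0,0,0,0,255],[0,0,0,0,255]]

```text
time: 18.35
eef_pos: [422.3, 85.2, 171.2]
tool_rot: [-0.128, -3.112, -0.007]
force: [-0.4, -0.1, -1.6]
grip_width: 39.6
```

move_arm:
  increments:
    - [[0.8,0.6,0.2,0,255],[0.6,0,0.1,0,255],[0,0,0,0,255],[0,0,0,0,255]]

```text
time: 18.75
eef_pos: [439.5, 90.7, 177.0]
tool_rot: [-0.13, -3.117, -0.007]
force: [-0.2, -0.0, -1.6]
grip_width: 39.8
```

```bash
python3 snap.py k wrist scene
python3 - <<'E'
import pickle;from h import *
w,s=[pickle.load(open(f"k_{n}.pkl","rb")) for n in("wrist","scene")]
for p in((465,90.5,188),(440,92,190)): print(proj(w,p),proj(s,p))
c,r=proj(s,(465,90,170)).astype(int)
a=cv2.resize(s["img"][r-50:r+50,c-50:c+50],(400,400),interpolation=cv2.INTER_CUBIC)
c,r=proj(w,(455,90,188)).astype(int); c=np.clip(c,60,450);r=np.clip(r,60,324)
b=cv2.resize(w["img"][r-60:r+60,c-60:c+60],(400,400),interpolation=cv2.INTER_CUBIC); print(c,r)
cv2.imwrite("pics/k.png",cv2.cvtColor(np.hstack([a,b]),cv2.COLOR_RGB2BGR))
E
```

```text
[439.19691601  90.70829602 176.86767753] [-0.13056991 -3.11686791 -0.00683141]
[262.39652749 288.4393507 ] [300.34959574 152.87296887]
[261.4942176  246.99251311] [303.74126485 148.24143306]
259 271
```

View pics/k.png

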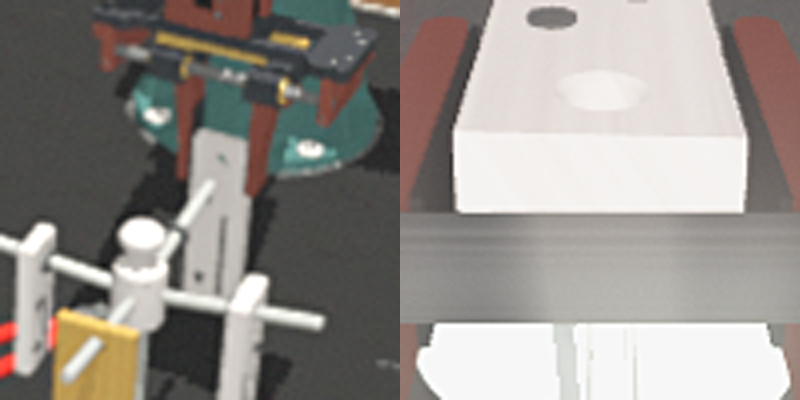

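Run:
```python
import pickle;from h import *
from scipy.optimize import least_squares
w=pickle.load(open("k_wrist.pkl","rb")); np.set_printoptions(precision=2,suppress=True)
T=np.array([439.2,90.7,176.87]); yaw=np.radians(-4.5)
X=lambda u,v:np.array([199+(u-400)*.3,211+v*.3])
obs=[X(455,131),X(746,137),X(457,212),X(743,212),X(602,91)]
loc=[(-6,20,15),(-6,-20,15),(6,20,15),(6,-20,15),(-6,0,0)]
# which side: decide by sign
def model(q):
    dx,dy,dz,p,yw=q; c,s=np.cos(yw),np.sin(yw); o=[]
    for a,b,z in loc:
        a2=a*np.cos(p)+z*np.sin(p); z2=-a*np.sin(p)+z*np.cos(p)
        o.append(proj(w,T+np.array([dx+c*a2-s*b,dy+s*a2+c*b,dz+z2])))
    return np.array(o)
for sg in(1,-1):
    loc=[(a,sg*b,z) for a,b,z in loc]
    r=least_squares(lambda q:(model(q)-obs).ravel(),[0,0,17.7,0,yaw]); print(r.x,r.cost,(model(r.x)-obs).tolist() if r.cost<50 else "")
```

```text
[ 295.47  -15.36 -601.63   -2.11    3.03] 2924.6087096546194 
[ 0.92  0.03 15.41  0.02 -0.1 ] 0.5122569323402574 [[0.10392525464183677, 0.372903813180983], [0.26248607912305033, -0.4798440319013366], [0.11464772560157144, -0.3675110280117906], [-0.1468353051064355, 0.5188886368933368], [-0.3666831481073132, -0.0451209866247666]]
```

move_arm:
  increments:
    - [[0.5,0,-0.2,0,255],[0.4,0.1,-0.1,0,255],[0.1,0,0,0,255],[0,0,0,0,255],[0,0,0,0,255]]

```text
time: 19.35
eef_pos: [449.6, 91.9, 173.5]
tool_rot: [-0.13, -3.116, -0.007]
force: [-0.0, -0.0, -1.5]
grip_width: 40.1
```

move_arm:
  increments:
    - [[0.3,0,-0.1,0,255],[0.3,0,0,0,255],[0.2,0,-0.1,0,255],[0,0,0,0,255]]

```text
time: 19.75
eef_pos: [458.2, 91.8, 171.3]
tool_rot: [-0.13, -3.116, -0.007]
force: [0.3, 0.8, -1.7]
grip_width: 40.3
```

move_arm:
  increments:
    - [[0,-0.08,0.06,0,255],[0,0,0,0,255],[0.2,0,0,0,255],[0,0,0,0,255]]

```text
time: 20.15
eef_pos: [460.2, 90.9, 171.9]
tool_rot: [-0.13, -3.116, -0.007]
force: [-0.9, -0.4, -1.8]
grip_width: 39.8
```

move_arm:
  increments:
    - [[0.2,0,-0.03,0,255],[0.1,0,0,0,255],[0,0,0,0,255]]

```text
time: 20.45
eef_pos: [463.2, 90.9, 171.5]
tool_rot: [-0.13, -3.116, -0.007]
force: [-0.9, -0.7, -2.6]
grip_width: 39.8
```

move_arm:
  increments:
    - [[0.2,-0.02,-0.03,0,255],[0.2,-0.02,-0.03,0,255],[0,0,0,0,255]]

```text
time: 20.75
eef_pos: [467.6, 90.5, 170.8]
tool_rot: [-0.13, -3.116, -0.006]
force: [-0.3, 0.9, -2.2]
grip_width: 39.8
```

move_arm:
  increments:
    - [[0.3,-0.02,-0.05,0,255],[0.3,-0.03,-0.05,0,255],[0.3,-0.02,-0.05,0,255],[0,0,0,0,255]]

```text
time: 21.15
eef_pos: [477.6, 89.7, 169.2]
tool_rot: [-0.13, -3.116, -0.007]
force: [-0.4, 0.8, -2.4]
grip_width: 39.7
```

move_arm:
  increments:
    - [[0.3,-0.03,-0.05,0,255],[0.3,-0.03,-0.05,0,255],[0.3,-0.03,-0.05,0,255],[0.3,-0.02,-0.05,0,255],[0,0,0,0,255]]

```text
time: 21.65
eef_pos: [490.9, 88.5, 167.0]
tool_rot: [-0.13, -3.116, -0.007]
force: [0.2, -0.2, -2.2]
grip_width: 39.8
```

move_arm:
  increments:
    - [[0.3,-0.02,-0.05,0,255],[0.3,-0.03,-0.05,0,255],[0.3,-0.02,-0.05,0,255],[0.3,-0.02,-0.05,0,255],[0,0,0,0,255]]

```text
time: 22.15
eef_pos: [504.0, 87.5, 164.8]
tool_rot: [-0.13, -3.116, -0.007]
force: [0.6, -0.2, -2.4]
grip_width: 39.8
```

move_arm:
  increments:
    - [[0.3,-0.02,-0.05,0,255],[0.2,-0.02,-0.03,0,255],[0,0,0,0,255]]

```text
time: 22.45
eef_pos: [509.4, 87.1, 163.8]
tool_rot: [-0.13, -3.116, -0.007]
force: [-1.1, -0.2, -1.5]
grip_width: 39.8
```

move_arm:
  increments:
    - [[0.1,0,-0.04,0,255],[0,0,0,0,255]]

```text
time: 22.65
eef_pos: [510.5, 87.1, 163.4]
tool_rot: [-0.13, -3.116, -0.007]
force: [0.0, 0.8, -3.6]
grip_width: 39.8
```

move_arm:
  increments:
    - [[0.1,0,-0.03,0,255],[0,0,0,0,255]]

```text
time: 22.85
eef_pos: [511.4, 87.1, 163.1]
tool_rot: [-0.13, -3.116, -0.007]
force: [0.2, -0.8, -2.2]
grip_width: 39.8
```

move_arm:
  increments:
    - [[0.1,0,-0.03,0,255],[0,0,0,0,255]]

```text
time: 23.05
eef_pos: [511.8, 87.1, 162.7]
tool_rot: [-0.13, -3.114, -0.007]
force: [0.8, -0.6, -1.9]
grip_width: 40.0
```

move_arm:
  increments:
    - [[0.1,0,-0.02,0,255],[0,0,0,0,255]]

```text
time: 23.25
eef_pos: [511.8, 87.2, 162.2]
tool_rot: [-0.13, -3.112, -0.006]
force: [-0.4, -0.5, -1.4]
grip_width: 39.8
```

move_arm:
  increments:
    - [[0.1,0,0,0,255],[0,0,0,0,255]]

```text
time: 23.45
eef_pos: [511.8, 87.2, 162.0]
tool_rot: [-0.13, -3.111, -0.006]
force: [-1.0, 0.1, -2.0]
grip_width: 39.9
```

move_arm:
  increments:
    - [[0.05,0,-0.06,0,255],[0,0,0,0,255]]

```text
time: 23.65
eef_pos: [511.8, 87.2, 161.3]
tool_rot: [-0.129, -3.109, -0.006]
force: [-1.2, 1.5, -1.2]
grip_width: 40.0
```

move_arm:
  increments:
    - [[0.05,0,-0.06,0,255],[0,0,0,0,255]]

```text
time: 23.85
eef_pos: [511.9, 87.3, 160.6]
tool_rot: [-0.129, -3.109, -0.006]
force: [-2.2, -0.5, -0.7]
grip_width: 39.9
```

```bash
python3 snap.py l wrist scene top
python3 - <<'E'
import pickle;from h import *
for i in range(3):
    s=robot.sense();print(s["force"],s["eef_pos"]); robot.grab_frame("top")
w,s=[pickle.load(open(f"l_{n}.pkl","rb")) for n in("wrist","scene")]
c,r=proj(s,(520,87,165)).astype(int)
a=cv2.resize(s["img"][r-50:r+50,c-50:c+50],(400,400),interpolation=cv2.INTER_CUBIC)
b=cv2.resize(w["img"][195:315,200:320],(400,400),interpolation=cv2.INTER_CUBIC)
cv2.imwrite("pics/l.png",cv2.cvtColor(np.hstack([a,b]),cv2.COLOR_RGB2BGR))
E
```

```text
[511.92134293  87.26227432 160.62308804] [-0.12945427 -3.1086329  -0.00616278]
[-2.98048658  0.37874082 -1.171553  ] [511.92134293  87.26227432 160.62308804]
[-2.8884017   1.10026407 -1.30826181] [511.88915981  87.26238396 160.62216247]
[-1.78303289  0.01308021 -0.37506687] [511.89919592  87.25274985 160.61996061]
```

View pics/l.png

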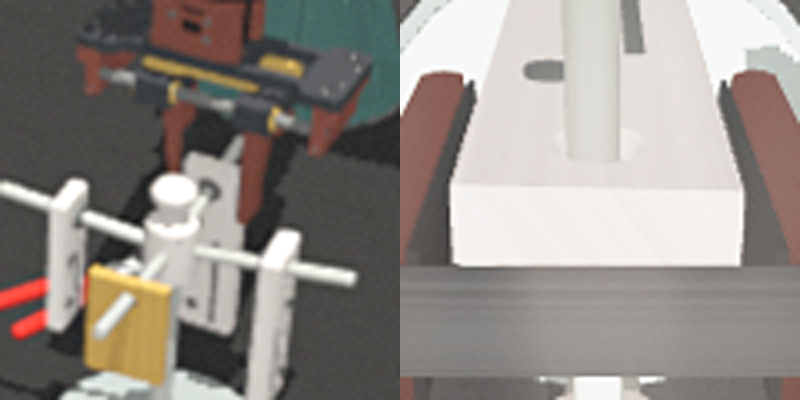

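Run:
```python
import pickle;from h import *
from scipy.optimize import least_squares
np.set_printoptions(precision=2,suppress=True)
w=pickle.load(open("l_wrist.pkl","rb"))
T=np.array([511.9,87.26,160.6])
X=lambda u,v:np.array([200+(u-400)*.3,195+v*.3])
obs=np.array([X(450,185),X(744,190),X(597,144)])
loc=[(-6,-20,15),(-6,20,15),(-6,0,0)]
loc=[(a,-b,z) for a,b,z in loc] if 0 else loc
def model(q):
    dx,dy,dz,p,yw=q; c,s=np.cos(yw),np.sin(yw); o=[]
    for a,b,z in loc:
        a2=a*np.cos(p)+z*np.sin(p); z2=-a*np.sin(p)+z*np.cos(p)
        o.append(proj(w,T+np.array([dx+c*a2-s*b,dy+s*a2+c*b,dz+z2])))
    return np.array(o)
for p in(-.1,0,.05,.1,.2):
    r=least_squares(lambda q:(model([q[0],q[1],q[2],p,q[3]])-obs).ravel(),[0,0,16,-.08]); print(p,r.x,T+r.x[:3],r.cost)
```

```text
-0.1 [ 1.32 -0.19 17.8  -0.1 ] [513.22  87.07 178.4 ] 4.780832636085454
0 [ 0.48 -0.1  16.71 -0.1 ] [512.38  87.16 177.31] 0.23912962169252885
0.05 [ 0.09 -0.05 16.09 -0.1 ] [511.99  87.21 176.69] 0.11154903809264766
0.1 [-0.29 -0.01 15.44 -0.1 ] [511.61  87.25 176.04] 1.2843041969765427
0.2 [-1.01  0.08 14.06 -0.1 ] [510.89  87.34 174.66] 7.080614408665026
```

move_arm:
  increments:
    - [[0,0,0,0,90],[0,0,0,0,90],[0,0,0,0,90],[0,0,0,0,90],[0,0,0,0,90],[0,0,0,0,90]]

```text
time: 24.75
eef_pos: [516.9, 87.2, 162.5]
tool_rot: [-0.13, -3.118, -0.007]
force: [-0.4, 0.3, -0.4]
grip_width: 57.1
```

```bash
python3 snap.py m wrist
python3 - <<'E'
import pickle;from h import *
print(robot.sense()["force"])
w=pickle.load(open("m_wrist.pkl","rb"))
g=pickle.load(open("l_wrist.pkl","rb"))
cv2.imwrite("pics/m.png",cv2.cvtColor(np.hstack([cv2.resize(x["img"][130:330,170:350],(390,433),interpolation=cv2.INTER_CUBIC) for x in(g,w)]),cv2.COLOR_RGB2BGR))
E
```

```text
[516.92041822  87.16647667 162.47669608] [-0.13011253 -3.11839514 -0.00686383]
[-1.13033366 -0.42823584  0.55771153]
```

View pics/m.png

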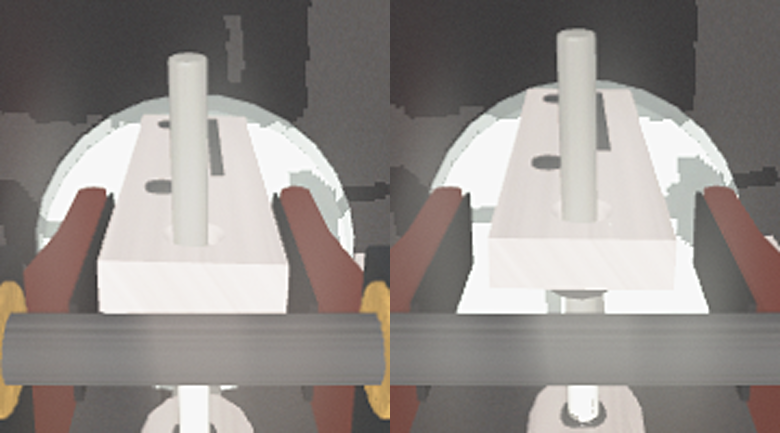

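move_arm:
  increments:
    - [[0,0,0.5,0,80],[0,0,1.5,0,80],[0,0,3,0,80],[0,0,4,0,80],[0,0,4,0,80],[2,0,1,0,80],[3,0,0,0,80],[2,0,0,0,80],[0,0,0,0,80],[0,0,0,0,80]]

```text
time: 25.8
eef_pos: [586.0, 87.2, 312.1]
tool_rot: [-0.13, -3.119, -0.007]
force: [-0.2, 0.5, -0.1]
grip_width: 60.4
```

```bash
python3 snap.py n wrist scene top
python3 - <<'E'
import pickle;from h import *
w,s=[pickle.load(open(f"n_{n}.pkl","rb")) for n in("wrist","scene")]
print(proj(w,(513,87,192)),robot.sense()["eef_pos"])
c,r=proj(s,(530,87,150)).astype(int)
a=cv2.resize(s["img"][r-55:r+55,c-50:c+50],(400,440),interpolation=cv2.INTER_CUBIC)
c,r=proj(w,(513,87,192)).astype(int); r=int(np.clip(r,80,280)); c=int(np.clip(c,72,440)); print(c,r)
b=cv2.resize(w["img"][r-80:r+80,c-72:c+72],(396,440),interpolation=cv2.INTER_CUBIC)
cv2.imwrite("pics/n.png",cv2.cvtColor(np.hstack([a,b]),cv2.COLOR_RGB2BGR))
E
```

```text
[585.30821086  87.23584268 311.8946922 ] [-0.12953067 -3.11849351 -0.00682425]
[251.34225792 107.58846978] [585.30821086  87.23584268 311.8946922 ]
251 107
```

View pics/n.png

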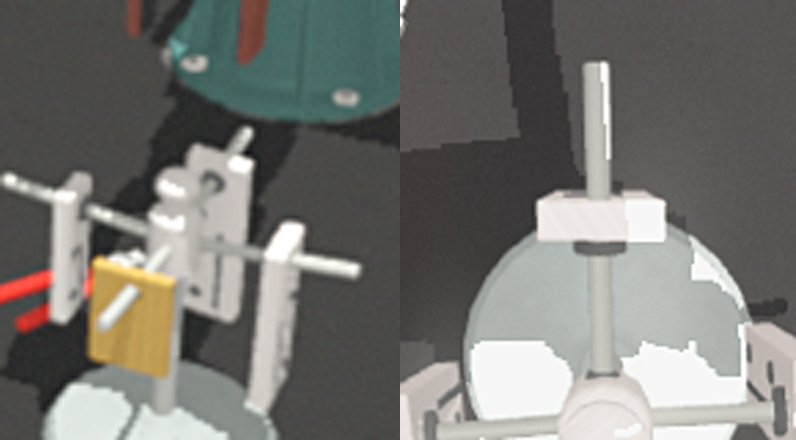

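move_arm:
  increments:
    - [[0,0,0,0,80],[0,0,0,0,80],[0,0,0,0,80],[0,0,0,0,80],[0,0,0,0,80]]

```text
time: 26.45
eef_pos: [582.7, 87.4, 311.8]
tool_rot: [-0.129, -3.117, -0.007]
force: [-0.4, -0.0, 0.3]
grip_width: 60.3
```

Run:
```python
import pickle;from h import *
w0=pickle.load(open("n_wrist.pkl","rb")); w=robot.grab_frame("wrist"); T0=robot.sense()["eef_pos"]; print(T0)
print("img change",np.abs(w["img"].astype(int)-w0["img"])[40:190,170:340].mean())
print(robot.close_job())
```

```text
[582.66801509  87.37258412 311.81177428]
img change 9.561777777777777
the job is handed in; nothing more can be done
None
```

The filing jig is hung on the bare branch, home against the collar, and I handed the job in at about 26.5 s. No verdict was reported.

- **Turning the tree:** I pushed the bare branch round with the shut fingers, about 160° anticlockwise, until it pointed to the front. I saw at most about 4 N of force.
- **Finding the bend:** Two wrist views put the branch at a rise of 0.166 rad and 0.079 rad to the side. Some of that sideways figure may be the tree's own turn, about 1°.
- **Threading:** I lifted the white jig out of the vice, lined it up with the branch and slid it on in steps of 1 to 3 mm until it stopped at the collar. Readings while threading stayed at about 3 N or less, taken only at the end of each move.

**Last checks:**
- The last pictures show the jig's back face flush with the collar, the jig upright, the branch to the front within about 1°, and the gripper clear above.
- Before release I measured the hole about 71.4 mm from the tree's axis, against a nominal 70 mm.
- I did not measure the jig's plumb angle after release; I only judged it from the pictures.
- My comparison of two pictures for stillness settled nothing. The arm drifted 3 mm between them, so they differed anyway.
- When the fingers opened, the tool sprang forward about 5 mm. It did not visibly shift the jig.
- I did not re-measure where the bystanders stood. The gripper was not taken close to any of them.

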